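Index the reagent turntable to bring the tall bottle to the barcode reader

ROBOT

A 6-joint arm with a two-finger parallel gripper is mounted at the origin on the work surface. World frame = base frame: x ahead of the robot, y to its left, z up, the work surface at z = 0. Lengths are in mm, angles in rad, forces in N, time in s.
With the tool pointing down it reaches from about 275 to 825 mm from the base axis. Payload 5.2 kg.
Tool frame: the origin (TCP) lies at the very end of the fingers, on their centre line; the grasp point (between the pads) lies 19 mm behind it; z points along the fingers, y is the line along which they close (so a half turn about z gives the same grasp; the last joint's range is limited). The gripper opens to 93 mm and grips with 3 to 60 N. Pads are 15 mm wide; open, the fingers measure 128 mm over their backs; the gripper's body (75 mm by 188 mm) begins 65 mm behind the grasp point.
Start: joints at [0.897, 0.259, 1.535, -0, 1.348, -0.203], TCP at [249.46, 490.178, 218.653] pointing down, gripper open.
Joint ranges: [-3.14, 3.14], [-0.91, 2.08], [0.19, 2.58], [-1.22, 4.36], [0.22, 2.71], [-3.12, 3.12]. Speed limits (rad/s): [2.57, 2.57, 3.14, 3.14, 3.14, 3.14].

INTERFACE

Orientations are given as [roll, pitch, yaw] about the fixed x, y, z axes, in that order (R = Rz(yaw) Ry(pitch) Rx(roll)).
In Python, from bench import robot gives the robot as it stands. The module is installed in compiled form; this text tells all that it offers. Calls block until the motion is done:
- robot.move_ptp(position, orientation): joint-space move of the TCP to a pose.
- robot.move_linear(position, ori=None, speed=150, f_stop=None): straight line of the TCP; ori=None keeps the orientation; speed is the mean speed in mm/s. With f_stop (N) it stops when the force on the tool has changed by that much, and returns True; else False.
- robot.move_j(angles): joint-space move.
- robot.move_gripper(opening): opening from 0.0 (shut) to 1.0 (fully open); the grip force is fixed at half the most; returns when the fingers have stopped.
- robot.sleep(seconds).
- robot.inverse_kinematics(position, orientation): joint angles nearest the present ones, or None.
- robot.get_image(name): name is "scene" or "top" or "wrist"; returns a dict with "img" (420x560x3 uint8, blue, green, red), "fovy" (degrees; the focal length in pixels is half the picture's height over the tangent of half this angle, whatever the lens; pixels are square), "cx", "cy" (the principal point, pixels), "k1" (the pictures are not rectified: a ray, as slopes to the right and down, at radius r is drawn at 1 + k1 r^2 times it, then the intrinsics apply), "eye" and "orientation" of the camera in the world. Camera axes: x right, y down, z forward; pixel columns grow to the right and rows downward; lengths in mm; the calibration is good to about 2 mm. A picture is of the moment at which its call begins. There is no depth.
A pose or a line that the arm cannot do raises robot.MotionError and nothing moves.
- robot.hand_in(): hands the job in; it is judged then, once.
Readings, each from a call of its own:
- robot.current_t(): time.
- robot.current_qpos(): joint angles.
- robot.current_joint_vel(): joint speeds.
- robot.current_joint_efforts(): joint torques, N m.
- robot.current_tcp_pos(): TCP position.
- robot.current_eef_rot(): TCP orientation.
- robot.current_contact_force(): force on the tool from outside, world axes, zero at the start.
- robot.current_ft_torque(): the same for the moment, N m.
- robot.current_gripper_width(): opening from 0.0 (shut) to 1.0 (fully open).
- robot.current_finger_force(): force on a finger pad.
Only numpy, scipy, OpenCV 4.12 (cv2) and the standard library are available. Lean on these libraries where they do the work, as an engineer would, in place of code of your own. Each camera call takes 0.05 s, during which the arm holds its last target. There are 200 camera calls.

TASK

The tall bottle stands in the nest next to the one at the barcode reader. With the fingertips press the turntable's indexing plunger right in and turn the table one hole on, whichever way brings the tall bottle in front of the reader, then let the plunger spring back up fully into that hole. Lift or carry nothing, keep the bottles upright in their nests, leave the other things on the bench alone, and finish clear of everything.

Things in the scene. Friction and masses are not known exactly. Their poses are not given: they have to be found in the camera images.
- indexer: fixed housing of the indexing turntable: white drum 260 mm across, 40 mm high, with a grey barcode reader (131 mm high) on a bracket at its rim. Origin on the turning axis at bench level, z up, +x pointing from the axis to the reader. Its steel index plate has six round holes 60 degrees apart (0, 60, 120 ... from +x) on a circle of radius 105 mm, joined by a narrower ring slot
- deck_centre (a point): centre of the turning table's aluminium deck, on the turning axis, 53 mm above the bench. The deck is 166 mm across, with six white ring nests (inner 41 mm, outer 47 mm across, 12 mm high) 60 degrees apart on a circle of radius 58 mm, five of them holding bottles, and an ear that carries the plunger. It weighs about 0.9 kg
- carousel (a joint): angle of the turning table on its housing, rad: 0 at the start, locked in a hole; positive counter-clockwise seen from above; the next holes are at +1.047 and -1.047. Turns with slight friction (about 0.06 N m) and stays where it is left
- plunger (a joint): travel of the indexing plunger, m: 0 fully up, locked in a hole (about 1 mm play either way); 0.014 fully in, at its stop. Slides straight down on a spring, 3 N at first, 7.5 N fully in. Pressed beyond 0.0095 its collar is under the plate and the table turns. Let go between holes it rides under the plate, 0.0095 in, and springs up to 0 when a hole comes, centring itself from 3 mm off
- knob_top (a point): centre of the top of the plunger's black round knob: 36 mm across, flat on 30 mm, 15 mm tall, over a steel boss 32 mm across and 70 mm high. 100 mm above the bench when up, 86 mm fully in; 105 mm from the turning axis, at the start opposite the reader; goes round with the table. The nest beside it is empty. Pressing on it gives enough friction to push the table round
- read_spot (a point): fixed point in front of the reader: 58 mm from the turning axis on the housing's +x axis, at deck height (53 mm). A bottle in the nest that stops there has its origin here
- bottle_tall: the one tall bottle: white with a grey screw cap, 37 mm across, 110 mm tall, about 100 g; origin at the centre of its underside, z up. At the start in the nest 60 degrees to one side or the other of the read spot
- bottle_a: short white bottle with a grey screw cap, 37 mm across, 70 mm tall, about 60 g; origin at the centre of its underside, z up. At the start in the nest at the reader
- bottle_b: short white bottle with a grey screw cap, 37 mm across, 70 mm tall, about 60 g; origin at the centre of its underside, z up. At the start in the other nest beside the one at the reader
- bottle_c: short white bottle with a grey screw cap, 37 mm across, 70 mm tall, about 60 g; origin at the centre of its underside, z up. In a nest farther round
- bottle_d: short white bottle with a grey screw cap, 37 mm across, 70 mm tall, about 60 g; origin at the centre of its underside, z up. In a nest farther round
- spare_bottle: short white bottle with a grey screw cap, 37 mm across, 70 mm tall, about 60 g; origin at the centre of its underside, z up. Stands on the bench beside the turntable; not part of the job
- petri_dish: pale flat covered dish 92 mm across, 15 mm tall, on the bench; origin at the centre of its underside; not part of the job
- marker: blue marker pen with a black cap, 127 mm long, 15 mm thick, lying on the bench along its x axis; origin at its middle on the bench; not part of the job
- tablet_jar_a: white jar with a white lid, 62 mm across, 106 mm tall; origin at the centre of its underside; not part of the job
- tablet_jar_b: white jar like the other, 62 mm across, 106 mm tall; origin at the centre of its underside; not part of the job
- tip_box: blue box with a clear lid, 122 x 84 x 63 mm; origin at the centre of its underside; not part of the job
- beaker: open glass beaker, 62 mm across, 85 mm tall; origin at the centre of its underside; not part of the job
There are look-alikes about, which are no part of the job. What is shaped like the bottle_b but yellow is not meant.

How it is judged:
By the outcome, as a careful person would: the job done as asked, in the order asked, and still so for the second after the job is handed in, with the robot touching nothing.
It also fails if it takes over 38 s, if anything falls off the work surface, if the arm or the gripper's body presses on something with over 40 N, if the wrist force passes 120 N, or if a joint passes its speed limit or range.

## Working session

There is one attempt and no reset: what is moved stays moved. The work goes in short steps, each a Python script; the robot and the scene stay as the last script left them, time stands still between calls to the robot, and variables do not carry over. Pictures are saved under pics/ and viewed, at most 10 in all, crops included, and the job is handed in when it is done.

```bash
mkdir -p pics; cat > h.py <<'E'
import numpy as np, cv2
from bench import robot
from scipy.spatial.transform import Rotation as R
def cam(name):
    d=robot.get_image(name); return d
def Rm(d):
    o=np.array(d["orientation"],float)
    return o if o.shape==(3,3) else R.from_euler("xyz",o).as_matrix()
def ray(d,u,v):
    f=210/np.tan(np.radians(d["fovy"])/2)
    p=np.array([(u-d["cx"])/f,(v-d["cy"])/f]); q=p.copy()
    for _ in range(30): q=p/(1+d["k1"]*(q@q))
    return np.array(d["eye"],float),Rm(d)@np.array([q[0],q[1],1])
def onz(d,u,v,z):
    e,r=ray(d,u,v); return e+r*(z-e[2])/r[2]
def proj(d,P):
    f=210/np.tan(np.radians(d["fovy"])/2)
    c=Rm(d).T@(np.array(P,float)-np.array(d["eye"])); q=c[:2]/c[2]; q=q*(1+d["k1"]*(q@q))
    return q*f+[d["cx"],d["cy"]]
E
python3 - <<'E'
from h import *
for n in ("scene","top"):
    d=cam(n); cv2.imwrite(f"pics/{n}0.png",d["img"]); print(n,{k:v for k,v in d.items() if k!="img"})
print(robot.current_t(),robot.current_eef_rot())
E
```

```text
scene {'fovy': 52.619447463893806, 'cx': 280.5482152222641, 'cy': 209.05696991883653, 'k1': 0.03225936089249745, 'eye': array([1181.86991365, -239.68884297, 1180.71801292]), 'orientation': array([-2.57814692,  0.00600176,  1.18596383])}
top {'fovy': 55.28553642024677, 'cx': 281.0705433687271, 'cy': 205.27410629486343, 'k1': -0.09109287828104891, 'eye': array([ 389.11054437,  -12.00122334, 1143.12497965]), 'orientation': array([-2.97725546,  0.01117677, -1.54817039])}
0.1 [-3.13998497e+00 -3.01386996e-04  2.67085552e+00]
```

View pics/scene0.png

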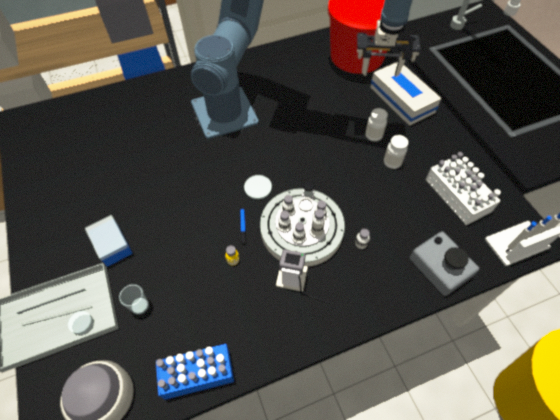

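View pics/top0.png

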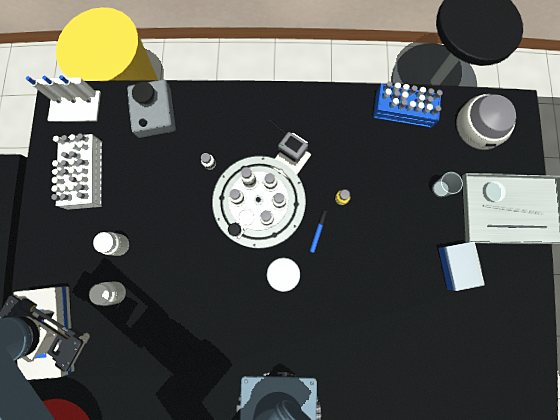

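The scene view shows the turntable at about (302,226) with its reader at (291,268). The top view shows the turntable at (259,201), the reader at (293,148) and the black knob at (235,229). I'll enlarge both to find the tall bottle.

```bash
python3 - <<'E'
from h import *
a=cv2.imread("pics/top0.png")[135:265,195:325]; b=cv2.imread("pics/scene0.png")[175:305,235:365]
cv2.imwrite("pics/crop.png",np.hstack([cv2.resize(x,(400,400),interpolation=cv2.INTER_CUBIC) for x in(a,b)]))
d=cam("top"); im=d["img"]
# drum outline: bright pixels near centre, ray onto z=40
g=im.min(2); m=(g>90).astype(np.uint8); m[:,:205]=0; m[:150]=0;m[250:]=0;m[:,312:]=0
c=max(cv2.findContours(m,0,1)[0],key=cv2.contourArea)
P=np.array([onz(d,*p[0],40)[:2] for p in c])
from scipy.optimize import least_squares
r=least_squares(lambda s:np.hypot(*(P-s[:2]).T)-s[2],[*P.mean(0),130],loss="soft_l1",f_scale=2)
print("drum",r.x)
C=r.x[:2]
k=(im.max(2)<60).astype(np.uint8)
k[:215]=0;k[242:]=0;k[:,:222]=0;k[:,250:]=0
n,l,st,ce=cv2.connectedComponentsWithStats(k)
for i in range(1,n):
    w=onz(d,*ce[i],100)[:2]; print(st[i],ce[i],w,np.hypot(*(w-C)),np.degrees(np.arctan2(*(w-C)[::-1])))
w=onz(d,293,147,131)[:2]-C; print("reader",w,np.degrees(np.arctan2(w[1],w[0])))
E
```

```text
drum [584.80363625  67.06967595 130.96580056]
[223 215  18  21  85] [232.         226.51764706] [502.6759201  130.93974818] 104.04012632428586 142.12807679932465
[232 229   1   1   1] [232. 229.] [496.14260476 130.66878424] 109.11290060806553 144.34703766473436
[222 231  12  11  61] [225.42622951 238.01639344] [472.10393709 146.93791519] 138.13094450440605 144.67548908935512
[242 234   8   4  13] [245.46153846 235.76923077] [479.2019696   94.67610503] 109.15047834971845 165.34958085150768
reader [127.62446381 -91.78215851] -35.722103566652265
```

View pics/crop.png

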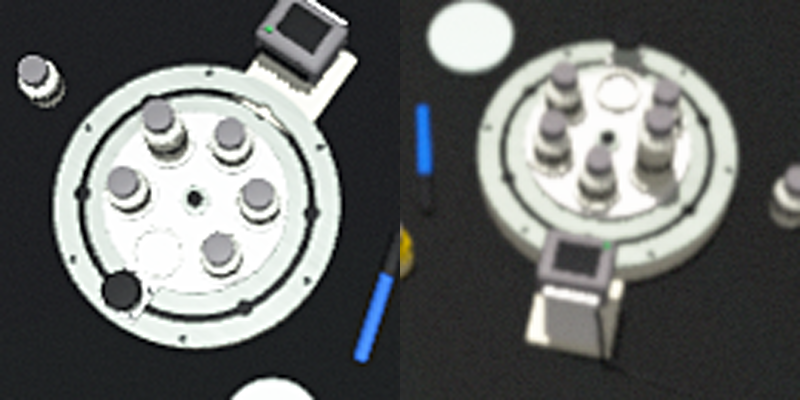

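The tall bottle is at crop (160,120) in the top view and (658,135) in the scene view. The other candidates beside the reader nest are the short one at (260,200) and bottle_a at the reader, (233,140). The tall bottle fits because it's clearly the longest in both views. It sits counter-clockwise of the reader, so the table has to turn clockwise (-60°). The knob goes from the lower left to the left of the top view.

```bash
python3 - <<'E'
from h import *
d=cam("top")
C=onz(d,258.05,199.35,53)[:2]; K=onz(d,234.6,229.6,100)[:2]; v=K-C
print("hub",C,"knob",K,np.hypot(*v),np.degrees(np.arctan2(v[1],v[0])))
t=np.arctan2(v[1],v[0])
robot.move_gripper(0.0)
robot.move_ptp([K[0],K[1],200],[np.pi,0,t])
print(robot.current_t(),robot.current_tcp_pos(),robot.current_qpos(),robot.current_gripper_width())
w=cam("wrist"); cv2.imwrite("pics/w1.png",w["img"]); print({k:x for k,x in w.items() if k!="img"}, "pred",proj(w,[*K,100]),proj(w,[*C,53]))
E
```

```text
hub [584.85864203  68.3003937 ] knob [494.72104416 123.76948582] 105.8376432562044 148.39258944965243
3.275 [494.53870607 124.60619406 200.11290835] [ 2.75357787e-02  2.00366689e-01  1.65778454e+00  4.06962348e-04
  1.28331634e+00 -9.92674367e-01] 0.004725242725783553
{'fovy': 63.9032730352905, 'cx': 276.1197624575841, 'cy': 204.88730252438697, 'k1': -0.07379697171383957, 'eye': array([427.86677146, 165.25410325, 365.63431143]), 'orientation': array([ 2.85258202e+00, -2.41714996e-04,  1.01977825e+00])} pred [275.62525317 204.53345764] [275.6578389  288.38976744]
```

View pics/w1.png

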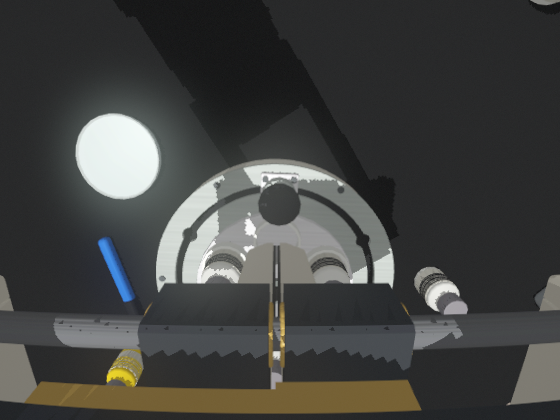

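The wrist view shows the knob at (280,204), close to the predicted (276,204.5). The neighbouring index holes are at (190,235) and (363,240). I'll cast these onto their planes for the geometry.

```bash
python3 - <<'E'
from h import *
w=cam("wrist"); im=w["img"]
k=(im.max(2)<70).astype(np.uint8); s=np.zeros_like(k); s[180:228,256:304]=k[180:228,256:304]
c=max(cv2.findContours(s,0,1)[0],key=cv2.contourArea); (u,v),r=cv2.minEnclosingCircle(c); print(u,v,r)
K=onz(w,280,204,100); print("knob",K[:2], onz(w,u,v,100)[:2])
H=[onz(w,*p,40) for p in((190,235),(363,240))]; print(H)
P=np.array([K,*H])[:,:2]
A=np.c_[2*P,np.ones(3)]; x=np.linalg.solve(A,(P**2).sum(1)); C=x[:2]; print("C",C,np.hypot(*(P-C).T),np.degrees(np.arctan2(*(P-C).T[::-1])))
print([np.hypot(*(P[i]-P[j])) for i,j in((0,1),(0,2),(1,2))],"should be 105,105,182")
E
```

```text
282.0871887207031 202.14768981933594 24.185054779052734
knob [496.18670615 127.22975468] [495.72941103 129.51540383]
[array([491.32071253,  21.15268998,  40.        ]), array([590.7051195 , 172.27326961,  40.        ])]
C [581.3701452   70.17205929] [102.5270642 102.5270642 102.5270642] [ 146.18497567 -151.43786588   84.77604879]
[np.float64(106.18861308643329), np.float64(104.70266806533382), np.float64(180.8720264039388)] should be 105,105,182
```

```bash
python3 - <<'E'
from h import *
C=np.array([584.,68.5]); K=np.array([495.8,126.6]); v=K-C; r=np.hypot(*v); t0=np.arctan2(v[1],v[0]); print(r,np.degrees(t0))
robot.move_linear([*K,106],[np.pi,0,t0],speed=120)
print("hit",robot.move_linear([*K,80],speed=30,f_stop=11)); robot.sleep(.2)
z=robot.current_tcp_pos()[2]; print(robot.current_tcp_pos(),robot.current_contact_force())
if z<90:
    for a in np.radians(np.arange(10,61,10)):
        t=t0-a; robot.move_linear([*(C+r*np.array([np.cos(t),np.sin(t)])),z],[np.pi,0,t],speed=45)
        print(robot.current_tcp_pos().round(1),robot.current_contact_force().round(1))
print(robot.current_t())
w=cam("wrist"); cv2.imwrite("pics/w2.png",w["img"])
E
```

```text
105.61652332850196 146.6258986433086
hit True
[496.76285704 126.93957311  86.34850025] [0.24375584 1.35031897 7.28133452]
[508.4 141.2  86.9] [ 0.7 -1.1  6.2]
[522.4 153.4  87. ] [ 1.2 -0.7  7.1]
[538.2 162.8  87.1] [-0.  -1.7  6.7]
[555.3 169.4  87.1] [ 0.9 -1.   6.9]
[573.2 172.9  87. ] [ 0.3 -1.4  7.3]
[591.4 173.3  87. ] [-0.1 -0.7  6.6]
8.525
```

View pics/w2.png

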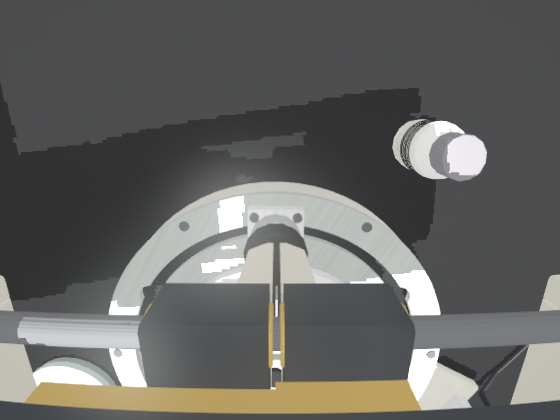

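The table has turned and the knob is under the fingertips at about (275,235). The index holes are level on either side at (148,292) and (402,292). I'll release straight up and check.

```bash
python3 - <<'E'
from h import *
p=robot.current_tcp_pos()
for z in (95,104):
    robot.move_linear([p[0],p[1],z],speed=25); print(robot.current_tcp_pos().round(1),robot.current_contact_force().round(1))
robot.move_linear([p[0],p[1],200],speed=120)
w=cam("wrist"); print(proj(w,[*p[:2],100]),proj(w,[*p[:2],90.5])); 
im=w["img"]; k=(im.max(2)<70).astype(np.uint8); s=np.zeros_like(k); s[165:245,236:324]=k[165:245,236:324]
robot.move_ptp([420,330,330],[np.pi,0,1.6]); robot.sleep(.3)
d=cam("top"); e=cam("scene")
a=d["img"][135:265,195:325]; b=e["img"][175:305,235:365]
f=lambda x:cv2.resize(x,(400,400),interpolation=cv2.INTER_CUBIC)
cv2.imwrite("pics/w3.png",np.vstack([np.hstack([f(a),f(b)])])); cv2.imwrite("pics/w4.png",cv2.resize(im[150:300,130:430],(800,400),interpolation=cv2.INTER_CUBIC))
print(robot.current_t())
E
```

```text
[591.8 173.2  95. ] [-0.2 -0.5  4.3]
[590.9 173.3 103.5] [-0.1  1.  -0.6]
[275.62364445 204.64551465] [275.65928554 201.44963473]
12.0167
```

View pics/w3.png

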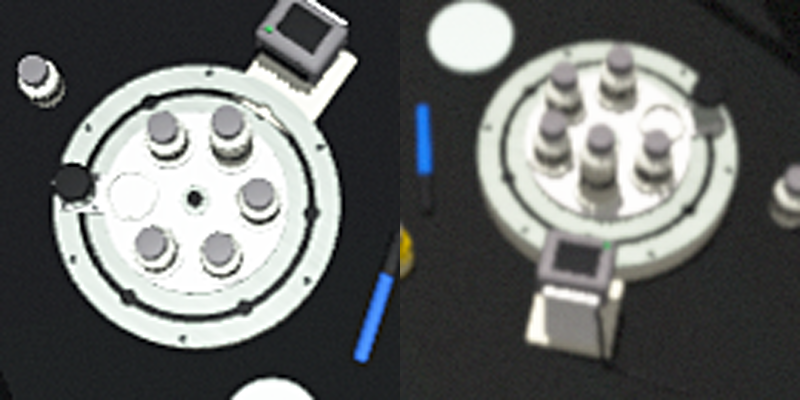

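View pics/w4.png

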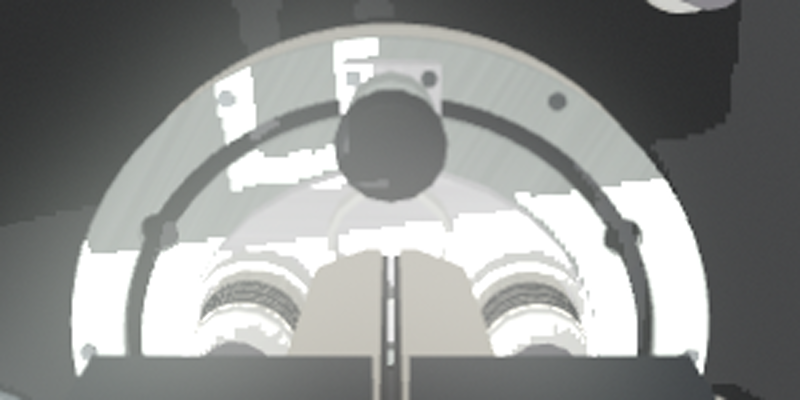

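The tall bottle is now in front of the reader, at crop (228,118) and (600,160). All the bottles are upright, and the knob is at the next hole, (73,183). At z = 95 the spring still pushed with 4.3 N, about 5 mm of travel. Under the plate it couldn't have risen past 9.5 mm, so the plunger is seated in the hole.

```bash
python3 -c "
from bench import robot
print(robot.current_contact_force().round(1)); print(robot.hand_in())"
```

```text
[-0.5 -0.7 -0.3]
the job is handed in; nothing more can be done
None
```

The job is handed in: the table was turned one hole clockwise, the tall bottle stands in front of the reader, the plunger has sprung up into the new hole (judged from spring force and camera views), and the arm is clear of everything.

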